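# Roll a brass bar into the V-rest

### The job

Roll the round brass bar along the bench by pushing its side, up the ramp of the V-rest, until it drops into the groove. Then push its free end so that it slides along the groove until it butts against the end plate, and leave it lying there. Do not pick the bar up at any point, and leave the yellow jar, the red-lidded jar and the pliers where they are.

Things in the scene. Friction and masses are not known exactly. Their poses are not given: they have to be found in the camera images.
- bar: Loose solid round brass bar, 30 mm in diameter, 100 mm long, polished (friction about 0.4, rolls freely), about 0.35 kg, with a thin dark line along its side. Origin at its very centre (15 mm above the bench at the start), x along the bar; y and z turn as it rolls. It starts on the ramp side (+y) of the V-rest, nearly parallel to the groove.
- v_rest: Aluminium V-rest fixed to the bench, 140 mm long. Origin on the bench under the groove's bottom, half-way along; x along the groove, away from the robot; y toward the ramp (robot's left); z up. A straight ramp rises from the bench at y = +75 mm to a 15 mm high lip at y = +16 to +13 mm. Behind the groove a 31 mm high shoulder (y -30 to -40 mm), screw heads to 34 mm.
- groove_seat (a point): Where the bar's centre is to lie finally: V-rest frame x = +20, y = 0, z = 23 mm; axes as the V-rest's. The groove is a 90 degree V, bottom at y = 0, z = 2 mm, from the lip to the shoulder, open at its -x end (x = -70 mm), closed by the end plate at +x. Sliding the bar along it takes up to about 10 N.
- stop_face (a point): Middle of the dark steel end plate's inner face, where the bar's end butts: V-rest frame x = +70, y = 0, z = 23 mm, axes as the V-rest's. The plate is 40 mm high, 10 mm thick and spans y = -40 to +22 mm.
- yellow_jar: Small jar, yellow with a white lid, 35 mm across, 30 mm high, standing loose on the bench behind the bar. Origin at the centre of its underside.
- red_jar: Small white jar with a red lid, 37 mm across, 26 mm high, standing loose beyond the ramp's far corner. Origin at the centre of its underside.
- cut_pliers: Small yellow-handled pliers, 99 x 34 x 13 mm, lying loose on the far side of the V-rest. Origin at the centre of their underside, y along them.
There are look-alikes about, which are no part of the job. There is more than one size of the bar; the job needs the largest.

How it is judged (in metres and radians):
On the way, in this order (a step that is already met when the one before it is completed fails the run):
1. the bar is rolled: it has turned about its own axis to upside down, still clear of the groove and not raised (angle between bar's own z axis and vertical above 2.4 rad and y of bar in the frame of v_rest above 0.02 m and height (world z) of bar below 0.036 m).
2. the bar lies in the groove, along it, resting on the V-rest (y of bar in the frame of v_rest between -0.003 and 0.003 m and z of bar in the frame of v_rest between 0.0195 and 0.0265 m and angle between the x axis of bar and the x axis of v_rest, either way round below 0.05 rad and contact force between bar and v_rest above 0.5 N), for 0.1 s.
3. the bar's end has been slid up to the end plate (y of bar in the frame of v_rest between -0.003 and 0.003 m and z of bar in the frame of v_rest between 0.0195 and 0.0265 m and angle between the x axis of bar and the x axis of v_rest, either way round below 0.05 rad and x of bar in the frame of v_rest above 0.0165 m), for 0.1 s.
At the end, for the whole second after the job is handed in: the bar lies at rest in the groove: centre within 3 mm of the groove's middle plane and 3.5 mm of its seated height, parallel within 0.05 rad, its end within 3.5 mm of the end plate (all of step 3 and x of bar in the frame of v_rest below 0.022 m and linear speed of bar below 0.01 m/s and angular speed of bar below 0.3 rad/s and contact force between bar and v_rest above 0.5 N); the robot touches nothing.
It fails at once if the bar was lifted off the bench (y of bar in the frame of v_rest above 0.1 m and height (world z) of bar above 0.023 m).
It fails at once if the bar was lifted above the V-rest (height (world z) of bar above 0.04 m).
It fails at once if the yellow jar was disturbed (more than 15 mm) (distance of yellow_jar from where it was at the start of the episode above 0.015 m).
It fails at once if the red-lidded jar was disturbed (more than 15 mm) (distance of red_jar from where it was at the start of the episode above 0.015 m).
It fails at once if the pliers was disturbed (more than 15 mm) (distance of cut_pliers from where it was at the start of the episode above 0.015 m).
It also fails if it takes over 51 s, if anything falls off the work surface, if the arm or the gripper's body presses on something with over 40 N, if the wrist force passes 120 N, or if a joint passes its speed limit or range.

### The arm

A 7-joint arm with a two-finger parallel gripper is mounted at the origin on a cart in front of the work surface, level with it; the furniture and walls round the work are solid. World frame = base frame: x ahead of the robot, y to its left, z up, the work surface at z = 0. Lengths are in m, angles in degrees, forces in N, time in s.
With the tool pointing down it reaches from about 0.425 to 0.875 m from the base axis. Payload 4.7 kg.
Tool frame: the origin (TCP) lies at the very end of the fingers, on their centre line; the grasp point (between the pads) lies 19 mm behind it; z points along the fingers, y is the direction in which the jaws open and shut (so a half turn about z gives the same grasp; the last joint's range is limited). The gripper opens to 87 mm and grips with 3 to 60 N. Pads are 19 mm wide; open, the fingers measure 117 mm over their backs; the gripper's body (75 mm by 190 mm) begins 51 mm behind the grasp point.
Start: joints at [68.016, 18.392, -4.016, 83.108, 1.295, 78.541, -3.26], TCP at [0.252, -0.599, 0.198] pointing down, gripper open.
Joint ranges: [-163.93, 163.93], [-17.29, 119.83], [-79.2, 71.16], [3.27, 140.29], [-89.18, 269.18], [5.43, 117.66], [-154.24, 154.24]. Speed limits (degrees/s): [147.25, 147.25, 180, 180, 180, 180, 180].

### API

Orientations are given as [roll, pitch, yaw] about the fixed x, y, z axes, in that order (R = Rz(yaw) Ry(pitch) Rx(roll)).
In Python, from cell import env gives the robot as it stands.
- The arm moves only by the tool servo_tool, never from a script. Its argument "increments" is a list that holds one entry, the list of rows, each a list of 7 numbers: the shift along the tool's x, y, z in m, then the turn, a rotation vector about the tool's x, y, z in degrees, then the opening, from -1 (shut) to 1 (fully open). In form: [[[dx, dy, dz, rx, ry, rz, fingers], ...]]. A call has 1 to 20 rows; each row is the pose to reach, as a shift and turn from the pose commanded when the call began, along the tool's axes at that moment; what a row does not reach only later rows make up. A row lasts 1/10 s, in which the tool goes at most 50 mm and 8.59 degrees, less where a joint would pass 70% of its speed; a pose out of reach is approached as far as the arm can. A call with a gripper value outside its range is refused whole. The fingers move at their own pace and stop on an object; "squeeze" is the grip in N (left out, the last holds). Time passes only in rows, so rows that repeat a pose let the fingers close. It gives the time, the measured TCP pose, the force and the opening at its end, in the units of the state.
- env.get_obs(): the state, without advancing time (a new reading comes with each control period).
- env.read_camera(name): name is "scene" or "top" or "wrist"; returns a dict with "frame" (384x512x3 uint8, blue, green, red), "intrinsics" (3x3 intrinsics, pixels), "rvec" (rotation vector, rad) and "tvec" (3), from world to camera coordinates, as OpenCV has them. Camera axes: x right, y down, z forward; pixel columns grow to the right and rows downward; lengths in m; the calibration is good to about 2 mm. The wrist camera is an equidistant fisheye: a pixel r from the principal point sees the ray r / f radians off the axis. A picture is of the moment at which its call begins. There is no depth.
- env.sign_off(): hands the job in, once; it reports no verdict.
The state is a dict: "time_s": time; "qpos": joint angles; "joint_velocities": joint speeds; "effort": joint torques, N m; "tool_pos": TCP position; "tool_rot": TCP orientation; "force": force on the tool from outside, world axes, zero at the start; "wrist_torque": the same for the moment, N m; "grip_width": finger opening in m.
Only numpy, scipy, OpenCV 4.12 (cv2) and the standard library are available. Lean on these libraries where they do the work, as an engineer would, in place of code of your own. Each camera call takes 0.05 s, during which the arm holds its last target.

## Working session

There is one attempt and no reset: what is moved stays moved. The work goes in short steps, Python scripts to look and compute and a tool call to move; the robot and the scene stay as the last step left them, time stands still between calls to the robot, and variables do not carry over. Pictures are saved under pics/ and viewed, and the job is handed in when it is done.

Besides the shell and the picture viewer there is one more tool, called by a JSON object that holds its "api" and its "payload". servo_tool: Moves the arm, as the interface text tells. Its arguments: {"type":"object","properties":{"increments":{"type":"array","items":{"type":"array","items":{"type":"array","items":{"type":"number"}}}},"squeeze":{"type":"number"}},"required":["increments"]}

```bash
mkdir -p pics; ls; python3 - <<'E'
from cell import env
import cv2
o=env.get_obs(); print({k:o[k] for k in ('time_s','tool_pos','tool_rot','force','grip_width')})
for n in ("scene","top"):
    c=env.read_camera(n); cv2.imwrite(f"pics/{n}0.png",c["frame"]); print(n,c["intrinsics"],c["rvec"],c["tvec"])
E
```

```text
pics
{'time_s': 0.0, 'tool_pos': array([ 0.25150827, -0.59869852,  0.19686228]), 'tool_rot': array([-1.79889454e+02,  6.20939296e-03,  2.27922372e+01]), 'force': array([-0.01588425,  1.1304061 , -0.16862515]), 'grip_width': 0.08688745623204591}
scene [[390.65823089   0.         257.33649524]
 [  0.         390.65823089 191.64484182]
 [  0.           0.           1.        ]] [ 1.01587287 -2.2709309   1.2257604 ] [0.34718832 0.36761217 0.42501066]
top [[398.24012417   0.         260.30473217]
 [  0.         398.24012417 191.68483414]
 [  0.           0.           1.        ]] [ 2.199985   -2.21426061  0.07741527] [-0.12797194  0.64729151  0.87320594]
```

View pics/scene0.png

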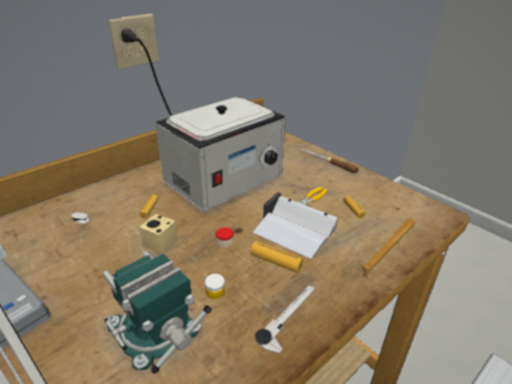

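View pics/top0.png

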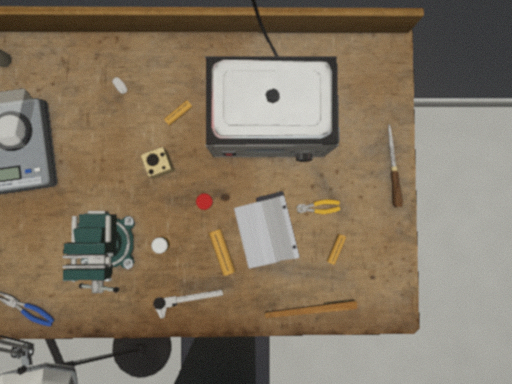

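Look-alikes in top view: the brass bar at (222,253), small bars at (178,112) and (337,249), and a flat orange strip at (310,310). The bar at (222,253) is the largest and sits on the ramp side of the V-rest. I'll check it in a close crop.

```bash
cat > h.py <<'E'
import cv2,numpy as np
from cell import env
def cam(n):
    c=env.read_camera(n); R=cv2.Rodrigues(np.array(c["rvec"],float))[0]; return c["frame"],np.array(c["intrinsics"]),R,np.array(c["tvec"],float).ravel()
def cast(K,R,t,uv,z):
    uv=np.atleast_2d(np.array(uv,float)); d=np.c_[(uv-K[:2,2])/np.array([K[0,0],K[1,1]]),np.ones(len(uv))]@R
    o=-R.T@t; return o+d*((z-o[2])/d[:,2])[:,None]
def proj(K,R,t,P):
    p=np.atleast_2d(P)@R.T+t; p=p@K.T; return p[:,:2]/p[:,2:]
E
python3 - <<'E'
from h import *
f,K,R,t=cam("top")
cv2.imwrite("pics/tc.png",cv2.resize(f[180:280,140:300],None,fx=5,fy=5,interpolation=cv2.INTER_CUBIC))
print("cam pos",-R.T@t)
hsv=cv2.cvtColor(f,cv2.COLOR_BGR2HSV)
print(hsv[253,222],hsv[290,222],hsv[249,337])
m=cv2.inRange(hsv,(14,150,120),(30,255,255))
n,l,s,c=cv2.connectedComponentsWithStats(m)
for i in range(1,n):
    if s[i,4]>30:
        ys,xs=np.where(l==i); r=cv2.minAreaRect(np.c_[xs,ys].astype(np.float32)); b=cv2.boxPoints(r)
        print(s[i],c[i].round(1),np.array(r[1]).round(1),cast(K,R,t,b,0.015)[:,:2].round(4).tolist())
f,K,R,t=cam("scene")
cv2.imwrite("pics/sc.png",cv2.resize(f[170:310,190:350],None,fx=4,fy=4,interpolation=cv2.INTER_CUBIC))
print("cam pos",-R.T@t)
E
```

```text
cam pos [ 0.60317548 -0.11293835  0.90624279]
[ 19 142 158] [ 17  61 125] [ 19 151 172]
[  0   7 211   7 620] [98.5  9.5] [  6. 210.] [[1.0681, 0.4535], [1.0701, -0.0201], [1.056, -0.0201], [1.0542, 0.4532]]
[218   8  28   5  69] [231.1   9.6] [ 3.7 26.9] [[1.0654, -0.0381], [1.0714, -0.0994], [1.0627, -0.1001], [1.0568, -0.0389]]
[259   8  36   5  89] [276.8  10.1] [35.   3.8] [[1.0593, -0.1319], [1.0682, -0.1322], [1.0662, -0.2125], [1.0572, -0.2122]]
[299   9  25   4  64] [310.5  10.2] [ 3. 24.] [[1.0662, -0.2241], [1.0664, -0.2794], [1.0594, -0.2793], [1.0591, -0.224]]
[328   9  21   4  52] [337.5   9.9] [ 3. 20.] [[1.0665, -0.2909], [1.0667, -0.3372], [1.0596, -0.3371], [1.0594, -0.2908]]
[165 101  26  24 219] [177.4 112.7] [ 8.4 28.8] [[0.8131, 0.0834], [0.8547, 0.0337], [0.8398, 0.0216], [0.7983, 0.0713]]
[314 199  26   7 118] [326.4 201.9] [ 5.6 25. ] [[0.6282, -0.2523], [0.6305, -0.3087], [0.6179, -0.3091], [0.6156, -0.2527]]
[315 206  25   8 118] [327.1 210.2] [ 5.7 24.5] [[0.6065, -0.2537], [0.6139, -0.3084], [0.6013, -0.31], [0.5939, -0.2554]]
[209 229  26  46 486] [221.5 251.8] [45.5 12.3] [[0.556, -0.0161], [0.5647, -0.0419], [0.4695, -0.0747], [0.461, -0.0489]]
[328 235  17  29 212] [336.1 248.8] [ 7.7 29.2] [[0.4917, -0.2796], [0.551, -0.3063], [0.544, -0.3222], [0.4848, -0.2954]]
[265 302  92  16 482] [314.6 309.1] [ 6.8 91.4] [[0.3798, -0.1402], [0.4022, -0.3421], [0.3873, -0.3437], [0.365, -0.142]]
cam pos [0.13024985 0.36433374 0.5353582 ]
```

View pics/tc.png

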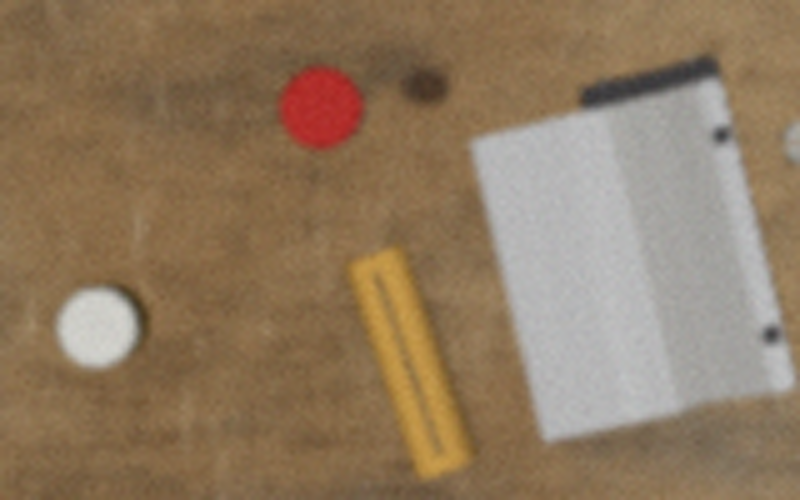

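View pics/sc.png

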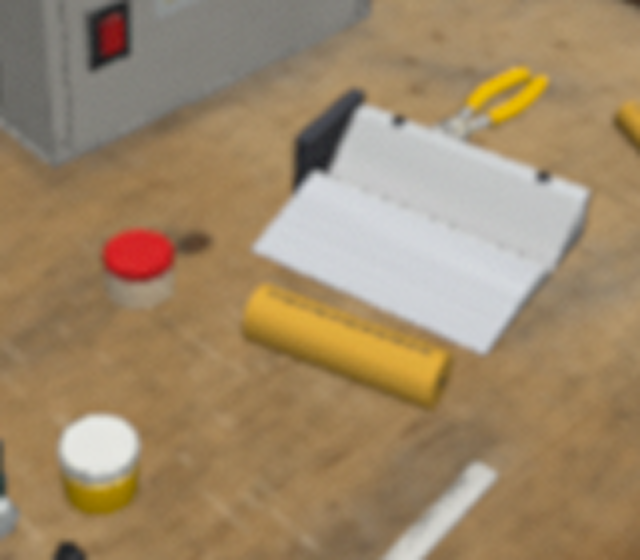

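Top crop: the large bar is at about (222,253) with the dark line on top, and the V-rest is to its right with the ramp foot along (234,208)–(249,268). The yellow jar is at (160,245) and the red jar at (204,201). Next I'll measure the V-rest.

```bash
python3 - <<'E'
from h import *
f,K,R,t=cam("top")
hsv=cv2.cvtColor(f,cv2.COLOR_BGR2HSV)
m=cv2.inRange(hsv,(0,0,130),(179,50,255)); m[:190]=0;m[275:]=0;m[:,:228]=0;m[:,302:]=0
m=cv2.morphologyEx(m,cv2.MORPH_CLOSE,np.ones((5,5)))
n,l,s,c=cv2.connectedComponentsWithStats(m); i=1+np.argmax(s[1:,4])
cn=max(cv2.findContours((l==i).astype(np.uint8),0,1)[0],key=cv2.contourArea)[:,0]
# ramp foot edge: for rows, leftmost pixel
p=np.array([(cn[cn[:,1]==v,0].min()-0.5,v) for v in range(215,265)])
P=cast(K,R,t,p,0.0)[:,:2]
vx,vy,x0,y0=cv2.fitLine(P.astype(np.float32),cv2.DIST_HUBER,0,.01,.01).ravel()
u=np.array([vx,vy]); u*=np.sign(u[0]); phi=np.degrees(np.arctan2(u[1],u[0])); n2=np.array([-u[1],u[0]])
print("phi foot",phi,"offset n",n2@[x0,y0], np.std((P-[x0,y0])@n2))
# near edge: bottom-most pixel for columns
q=np.array([(uu,cn[cn[:,0]==uu,1].max()+.5) for uu in range(252,296)])
print(q[::5].tolist())
g=q[:20]; Q=cast(K,R,t,g,0.0)  # z rising with ramp
for a,b in [(252,255),(272,276)]:pass
off=n2@[x0,y0]
# iterate heights by y-in-rest
h=np.zeros(len(q))
for _ in range(6):
    W=np.vstack([cast(K,R,t,q[k],h[k])[0] for k in range(len(q))]); yv=W[:,:2]@n2-off+0.075
    h=np.interp(yv,[-40,-30,-28.9,0,13,16,75],[31,31,31,2,15,15,0]) if 0 else np.interp(yv,[-.040,-.029,0,.013,.016,.075],[.031,.031,.002,.015,.015,0])
xe=W[:,:2]@u
print("near x along u:",np.round(np.c_[yv,xe][::4]*1000,1).tolist())
# plate far face top edge etc
d=cv2.inRange(hsv,(0,0,0),(179,255,75)); d[:188]=0;d[215:]=0;d[:,:250]=0;d[:,:][:,290:]=0
ys,xs=np.where(d>0); r=cv2.minAreaRect(np.c_[xs,ys].astype(np.float32)); B=cast(K,R,t,cv2.boxPoints(r),.04)[:,:2]
print("plate box along u,n:",np.round(np.c_[B@u,B@n2-off+.075]*1000,1).tolist(), r)
xc=np.median(xe)+.07; O=u*xc+n2*(off-.075); print("O",O)
np.savez("rest.npz",O=O,phi=phi)
to=lambda X:np.round(np.c_[(X[:,:2]-O)@u,(X[:,:2]-O)@n2]*1000,1).tolist()
b=cv2.inRange(hsv,(12,110,110),(30,255,255)); b[:225]=0;b[280:]=0;b[:,:200]=0;b[:,245:]=0
ys,xs=np.where(b>0); bb=cv2.boxPoints(cv2.minAreaRect(np.c_[xs,ys].astype(np.float32)))
X=cast(K,R,t,bb,.015); print("bar corners rest",to(X), "centre", X.mean(0),to(X.mean(0)[None]))
rd=cv2.inRange(hsv,(170,120,80),(179,255,255))|cv2.inRange(hsv,(0,170,80),(6,255,255)); mm=cv2.moments(rd[180:220,185:225],True)
X=cast(K,R,t,[mm['m10']/mm['m00']+185,mm['m01']/mm['m00']+180],.026);print("red",X,to(X))
w=cv2.inRange(hsv[230:262,145:176],(0,0,140),(179,60,255));mm=cv2.moments(w,True)
X=cast(K,R,t,[mm['m10']/mm['m00']+145,mm['m01']/mm['m00']+230],.03);print("yel",X,to(X))
# scene check: project rest corners
f2,K2,R2,t2=cam("scene")
L=np.array([[-70,75,0],[70,75,0],[-70,-40,31],[70,-40,31],[70,22,40],[70,-40,40],[-70,0,2]])/1000
Wp=np.c_[O+L[:,:1]*u+L[:,1:2]*n2,L[:,2]]
im=cv2.resize(f2[170:310,190:350],None,fx=4,fy=4)
for a in proj(K2,R2,t2,Wp): cv2.circle(im,tuple(int(x) for x in (a-[190,170])*4),4,(0,0,255),-1)
im2=cv2.resize(f[180:280,140:300],None,fx=4,fy=4)
for a in proj(K,R,t,Wp): cv2.circle(im2,tuple(int(x) for x in (a-[140,180])*4),4,(0,0,255),1)
cv2.imwrite("pics/chk.png",np.hstack([im,np.vstack([im2,np.zeros((160,640,3),np.uint8)])])[:, :]); cv2.imwrite("pics/chk.png",cv2.resize(cv2.imread("pics/chk.png"),(800,350)))
E
```

```text
phi foot 13.600064 offset n -0.21230152 0.0006420631631272088
[[252.0, 267.5], [257.0, 266.5], [262.0, 265.5], [267.0, 264.5], [272.0, 263.5], [277.0, 262.5], [282.0, 260.5], [287.0, 259.5], [292.0, 258.5]]
near x along u: [[65.8, 436.6], [56.5, 436.9], [47.8, 435.0], [38.5, 435.3], [29.3, 435.6], [20.2, 435.8], [11.0, 435.7], [0.9, 436.4], [-7.6, 435.1], [-16.3, 436.3], [-24.9, 437.5]]
plate box along u,n: [[585.7, 19.0], [585.8, -37.6], [579.5, -37.6], [579.4, 18.9]] ((269.35296630859375, 195.91177368164062), (2.9104275703430176, 25.951313018798828), 75.96376037597656)
O [ 0.55940714 -0.16025416]
bar corners rest [[51.6, 155.0], [27.9, 60.1], [-87.9, 88.7], [-64.1, 182.9]] centre [ 0.51318996 -0.04626235  0.015     ] [[-18.1, 121.7]]
red [[ 0.62594781 -0.00714903  0.026     ]] [[100.7, 133.2]]
yel [[0.53053683 0.09022016 0.03      ]] [[30.8, 250.2]]
```

View pics/chk.png

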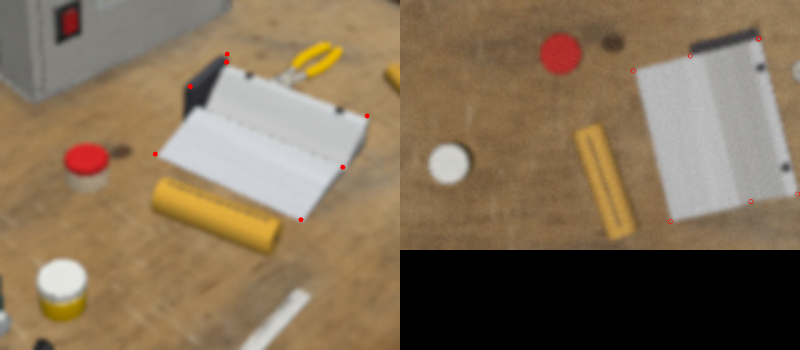

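The V-rest fit agrees in both views (plate inner face at about x +70 to 75, y span -38..+19). Bar in rest frame: centre (-18, 122.6), heading about 5° off the groove. I'll move above and behind the bar, jaws along the groove and opened about 50 mm.

```bash
cat > go.py <<'E'
# go.py x_rest y_rest z yawoff : increments from current pose to TCP at rest-frame pos (mm), yaw = phi+90+off
import sys
from h import *
from scipy.spatial.transform import Rotation as Ro
r=np.load("rest.npz");O=r["O"];ph=float(r["phi"]);a=np.radians(ph)
u=np.array([np.cos(a),np.sin(a)]);n=np.array([-u[1],u[0]])
o=env.get_obs();p=np.array(o["tool_pos"]);T=Ro.from_euler("xyz",o["tool_rot"],degrees=True)
d=p[:2]-O
print("t",o["time_s"],"rest xy mm",(d@u*1e3).round(1),(d@n*1e3).round(1),"z",(p[2]*1e3).round(1),"rot",np.round(o["tool_rot"],2),"F",np.round(o["force"],2),"w",round(o["grip_width"],4),"q",np.round(o["qpos"],1))
if len(sys.argv)>3:
    x,y,z=[float(v)/1e3 for v in sys.argv[1:4]];off=float(sys.argv[4]) if len(sys.argv)>4 else 0
    W=np.r_[O+u*x+n*y,z]; D=T.inv().apply(W-p); Tt=Ro.from_euler("xyz",[180,0,ph+90+off],degrees=True)
    print("target",W.round(4),"inc",D.round(4),(T.inv()*Tt).as_rotvec(degrees=True).round(2))
E
python3 go.py -18 167 100
```

```text
t 0.3 rest xy mm -402.3 -354.2 z 197.6 rot [-179.97    0.     22.79] F [ 0.43 -0.12  0.54] w 0.0874 q [68.  18.4 -4.  83.1  1.3 78.5 -3.3]
target [ 0.5026 -0.0022  0.1   ] inc [ 0.4626 -0.4531  0.0979] [-3.000e-02 -2.000e-02 -8.081e+01]
```

{"api": "servo_tool", "payload": {"increments": [[[0.0463,-0.0453,0,0,0,-8.08,0.15],[0.0925,-0.0906,0,0,0,-16.16,0.15],[0.1388,-0.1359,0,0,0,-24.24,0.15],[0.185,-0.1812,0,0,0,-32.3,0.15],[0.2313,-0.2266,0,0,0,-40.4,0.15],[0.2776,-0.272,0,0,0,-48.5,0.15],[0.324,-0.317,0.02,0,0,-56.6,0.15],[0.37,-0.3625,0.04,0,0,-64.6,0.15],[0.4163,-0.408,0.06,0,0,-72.7,0.15],[0.4626,-0.4531,0.08,0,0,-80.81,0.15],[0.4626,-0.4531,0.098,0,0,-80.81,0.15],[0.4626,-0.4531,0.098,0,0,-80.81,0.15],[0.4626,-0.4531,0.098,0,0,-80.81,0.15],[0.4626,-0.4531,0.098,0,0,-80.81,0.15],[0.4626,-0.4531,0.098,0,0,-80.81,0.15],[0.4626,-0.4531,0.098,0,0,-80.81,0.15]]], "squeeze": 20}}

```text
time_s: 1.9
tool_pos: [0.5026, -0.0033, 0.1]
tool_rot: [-180.0, 0.0, 103.6]
force: [0.1, 0.1, 0.7]
grip_width: 0.0497
```

```bash
python3 go.py -18 167 9; python3 - <<'E'
from h import *
f,K,R,t=cam("scene"); cv2.imwrite("pics/s1.png",f)
E
```

```text
t 1.9 rest xy mm -18.3 165.9 z 100.0 rot [-1.7997e+02  4.0000e-02  1.0358e+02] F [0.07 0.11 0.69] w 0.0497 q [ 34.8   7.5 -39.6 109.6   5.3  64.7   6.7]
target [ 0.5026 -0.0022  0.009 ] inc [0.0011 0.0004 0.091 ] [-0.03  0.04 -0.02]
```

View pics/s1.png

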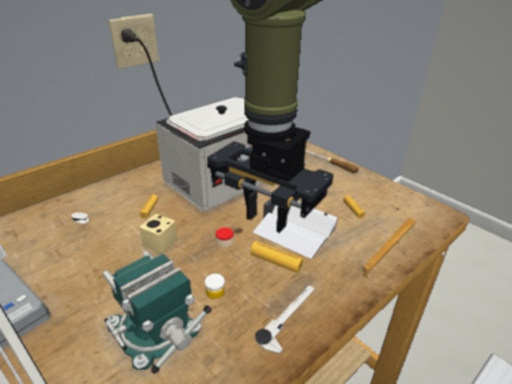

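Arm is above the bench behind the bar, with both jars clear (red at (224,235), yellow at (215,286)). Descending.

{"api": "servo_tool", "payload": {"increments": [[[0.001,0,0.04,0,0,0,0.15],[0.001,0,0.07,0,0,0,0.15],[0.001,0,0.09,0,0,0,0.15],[0.001,0,0.09,0,0,0,0.15],[0.001,0,0.09,0,0,0,0.15]]]}}

```text
time_s: 2.45
tool_pos: [0.5028, -0.0028, 0.0107]
tool_rot: [180.0, 0.0, 103.5]
force: [-0.7, 0.5, -0.4]
grip_width: 0.0502
```

```bash
python3 go.py; python3 - <<'E'
from h import *
f,K,R,t=cam("scene"); cv2.imwrite("pics/s2.png",cv2.resize(f[170:310,180:350],None,fx=4,fy=4))
E
```

```text
t 2.45 rest xy mm -18.0 166.4 z 10.7 rot [1.7998e+02 4.0000e-02 1.0348e+02] F [-0.66  0.54 -0.37] w 0.0502 q [ 32.4  14.7 -38.6 114.3  11.2  54.7   1.8]
```

View pics/s2.png

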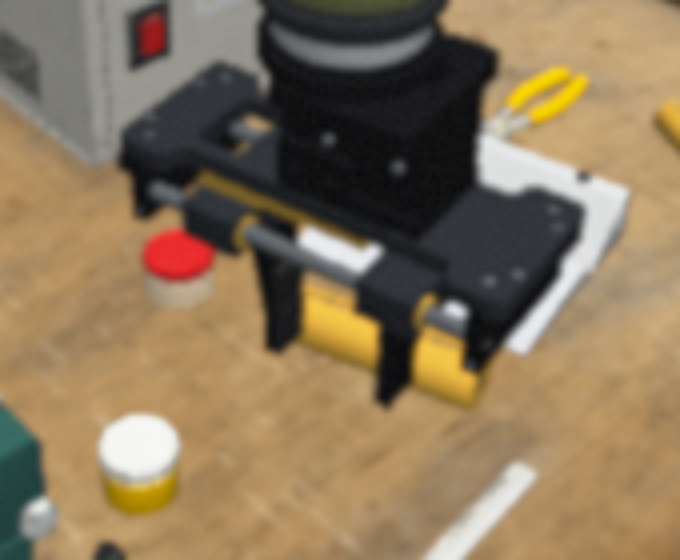

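{"api": "servo_tool", "payload": {"increments": [[[-0.004,0,0,0,0,0,0.15],[-0.008,0,0,0,0,0,0.15],[-0.011,0,0,0,0,0,0.15],[-0.0125,0,0,0,0,0,0.15],[-0.014,0,0,0,0,0,0.15],[-0.0155,0,0,0,0,0,0.15],[-0.017,0,0,0,0,0,0.15],[-0.0185,0,0,0,0,0,0.15],[-0.02,0,0,0,0,0,0.15],[-0.0215,0,0,0,0,0,0.15],[-0.023,0,0,0,0,0,0.15],[-0.0245,0,0,0,0,0,0.15],[-0.026,0,0,0,0,0,0.15],[-0.0275,0,0,0,0,0,0.15],[-0.029,0,0,0,0,0,0.15],[-0.0305,0,0,0,0,0,0.15],[-0.032,0,0,0,0,0,0.15],[-0.0335,0,0,0,0,0,0.15],[-0.035,0,0,0,0,0,0.15],[-0.0365,0,0,0,0,0,0.15]]]}}

```text
time_s: 4.5
tool_pos: [0.5111, -0.037, 0.01]
tool_rot: [-180.0, 0.0, 103.6]
force: [1.1, 0.3, -0.5]
grip_width: 0.0503
```

```bash
python3 go.py; python3 - <<'E'
from h import *
f,K,R,t=cam("scene"); cv2.imwrite("pics/s3.png",cv2.resize(f[170:310,180:350],None,fx=4,fy=4))
f,K,R,t=cam("wrist"); cv2.imwrite("pics/w3.png",f)
E
```

```text
t 4.5 rest xy mm -18.0 131.2 z 10.0 rot [-180.     0.   103.6] F [ 1.07  0.32 -0.53] w 0.0503 q [ 34.8  15.7 -37.3 113.   11.6  54.9   5.5]
```

View pics/s3.png

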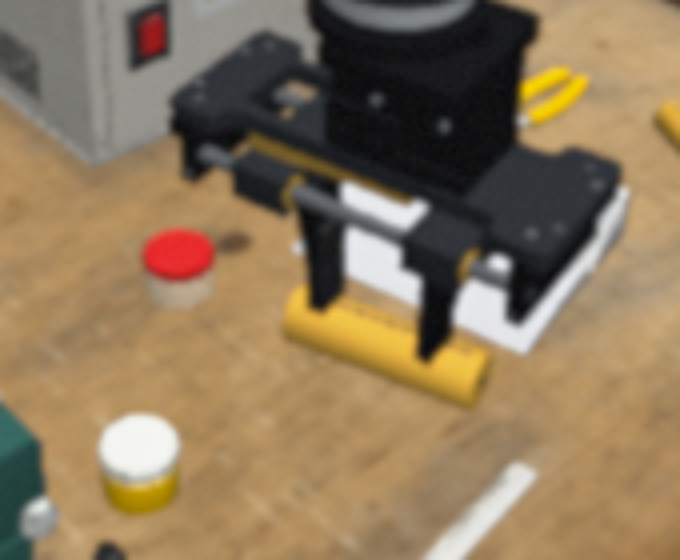

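View pics/w3.png

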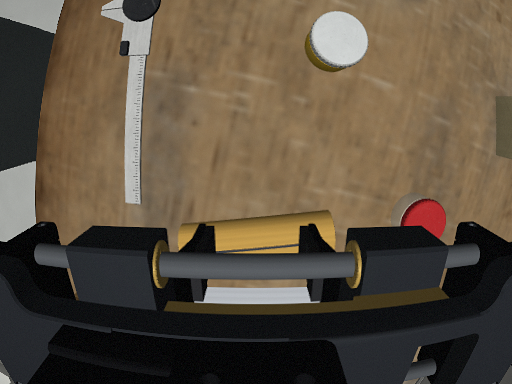

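```bash
python3 - <<'E'
from h import *
r=np.load("rest.npz");O=r["O"];a=np.radians(float(r["phi"]));u=np.array([np.cos(a),np.sin(a)]);n=np.array([-u[1],u[0]])
f,K,R,t=cam("scene")
for y in (166,131):
  for x in (-50,14):
    for z in (10,):
      print(y,x,((proj(K,R,t,[*(O+u*x/1e3+n*y/1e3),z/1e3])-[180,170])*4).round())
# bar
for x in (-68,32): print('bar',((proj(K,R,t,[*(O+u*x/1e3+n*.1226),.015])-[180,170])*4).round())
# bar center from scene by its mask
hsv=cv2.cvtColor(cv2.imread("pics/scene0.png"),cv2.COLOR_BGR2HSV)
m=cv2.inRange(hsv,(14,150,120),(30,255,255));nn,l,s,c=cv2.connectedComponentsWithStats(m)
for i in range(1,nn):
    if s[i,4]>200: print(s[i],c[i],[((cast(K,R,t,c[i],z)[0,:2]-O)@np.c_[u,n]*1e3).round(1) for z in (.015,.02)])
E
```

```text
166 -50 [[392. 431.]]
166 14 [[277. 374.]]
131 -50 [[430. 386.]]
131 14 [[318. 332.]]
bar [[473. 384.]]
bar [[297. 301.]]
[  0 132 155  50 640] [ 77.7875    156.7265625] [array([627.8, 102.8]), array([619. , 107.7])]
[140 195  18  23 208] [148.33173077 205.91826923] [array([302. , 151.1]), array([296.3, 155.5])]
[364 219  51  54 501] [389.25948104 243.750499  ] [array([-188. ,  -38.3]), array([-189. ,  -32.1])]
[ 312  221  156  149 1406] [390.16145092 300.29800853] [array([-236.8,  104.5]), array([-237.3,  109.4])]
[251 241  52  31 784] [276.50127551 255.91709184] [array([-20.3, 123.2]), array([-22.9, 127.8])]
```

The bar has not moved. In the scene view the visible fingertips (about (287,259) full frame) sit 17–20 mm higher than the reported TCP projects, and there is no contact force. So the real fingers seem to end near the grasp point. I'll back off and check this by lowering gently.

{"api": "servo_tool", "payload": {"increments": [[[0.0,0,-0.01,0,0,0,0.15],[0.015,0,-0.01,0,0,0,0.15],[0.03,0,-0.01,0,0,0,0.15],[0.037,0,0,0,0,0,0.15],[0.037,0,0.003,0,0,0,0.15],[0.037,0,0.006,0,0,0,0.15],[0.037,0,0.006,0,0,0,0.15],[0.037,0,0.006,0,0,0,0.15]]]}}

```text
time_s: 5.45
tool_pos: [0.5024, -0.0014, 0.0037]
tool_rot: [-180.0, -0.0, 103.5]
force: [0.5, -0.8, -0.5]
grip_width: 0.0501
```

```bash
python3 go.py; python3 - <<'E'
from h import *
f,K,R,t=cam("scene"); cv2.imwrite("pics/s4.png",cv2.resize(f[200:290,220:320],None,fx=6,fy=6,interpolation=cv2.INTER_CUBIC))
r=np.load("rest.npz");O=r["O"];a=np.radians(float(r["phi"]));u=np.array([np.cos(a),np.sin(a)]);n=np.array([-u[1],u[0]])
p=env.get_obs()["tool_pos"]
for x in (-40,-25,25,40):
  for z in (0,.02): print(x,z,((proj(K,R,t,[*(p[:2]+u*x/1e3),p[2]+z])-[220,200])*6).round())
E
```

```text
t 5.45 rest xy mm -18.1 167.8 z 3.7 rot [-179.98   -0.    103.55] F [ 0.53 -0.8  -0.47] w 0.0501 q [ 32.2  15.3 -38.5 114.5  11.7  54.    1.3]
-40 0 [[365. 495.]]
-40 0.02 [[369. 448.]]
-25 0 [[324. 474.]]
-25 0.02 [[326. 427.]]
25 0 [[189. 407.]]
25 0.02 [[190. 361.]]
40 0 [[151. 388.]]
40 0.02 [[151. 341.]]
```

View pics/s4.png

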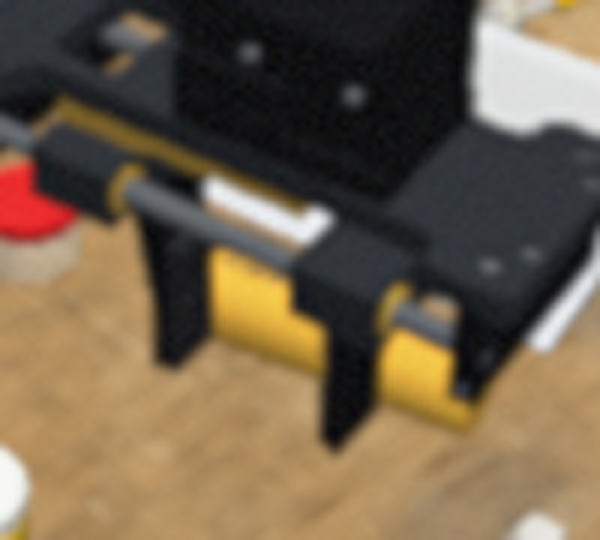

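Visible fingertip bottom at crop (345,445) matches about 17–20 mm above the reported TCP. Lowering in steps with force watch.

{"api": "servo_tool", "payload": {"increments": [[[0,0,0.003,0,0,0,0.15],[0,0,0.006,0,0,0,0.15],[0,0,0.006,0,0,0,0.15],[0,0,0.006,0,0,0,0.15]]]}}

```text
time_s: 5.9
tool_pos: [0.5023, -0.0009, -0.0022]
tool_rot: [-180.0, -0.0, 103.6]
force: [-0.9, 0.4, 0.3]
grip_width: 0.0502
```

Reported TCP is below the bench with no force, so the offset is real. Continuing gently.

{"api": "servo_tool", "payload": {"increments": [[[0,0,0.002,0,0,0,0.15],[0,0,0.004,0,0,0,0.15],[0,0,0.006,0,0,0,0.15],[0,0,0.006,0,0,0,0.15]]]}}

```text
time_s: 6.3
tool_pos: [0.5021, -0.0009, -0.0084]
tool_rot: [-180.0, -0.0, 103.6]
force: [0.2, 0.5, -0.8]
grip_width: 0.05
```

```bash
python3 go.py; python3 - <<'E'
from h import *
f,K,R,t=cam("scene"); cv2.imwrite("pics/s5.png",cv2.resize(f[200:290,220:320],None,fx=6,fy=6,interpolation=cv2.INTER_CUBIC))
r=np.load("rest.npz");a=np.radians(float(r["phi"]));u=np.array([np.cos(a),np.sin(a)]);n=np.array([-u[1],u[0]])
p=env.get_obs()["tool_pos"]
for y in (9.5,-9.5):
  for x in (-40,-25):
    for z in (0,8,12,): print(x,y,z,((proj(K,R,t,[*(p[:2]+u*x/1e3+n*y/1e3),z/1e3])-[220,200])*6).round())
E
```

```text
t 6.3 rest xy mm -18.2 168.4 z -8.4 rot [-1.7997e+02 -1.0000e-02  1.0361e+02] F [ 0.18  0.49 -0.8 ] w 0.05 q [ 31.7  16.4 -38.2 115.   12.7  52.6   0.5]
-40 9.5 0 [[348. 525.]]
-40 9.5 8 [[349. 507.]]
-40 9.5 12 [[350. 497.]]
-25 9.5 0 [[306. 504.]]
-25 9.5 8 [[307. 485.]]
-25 9.5 12 [[308. 476.]]
-40 -9.5 0 [[381. 487.]]
-40 -9.5 8 [[382. 468.]]
-40 -9.5 12 [[383. 459.]]
-25 -9.5 0 [[339. 466.]]
-25 -9.5 8 [[340. 448.]]
-25 -9.5 12 [[341. 438.]]
```

View pics/s5.png

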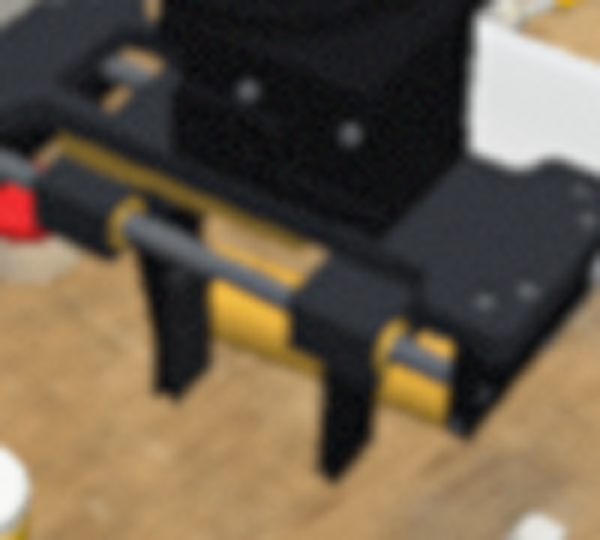

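```bash
python3 - <<'E'
from h import *
r=np.load("rest.npz");a=np.radians(float(r["phi"]));u=np.array([np.cos(a),np.sin(a)]);n=np.array([-u[1],u[0]])
f,K,R,t=cam("scene")
p=env.get_obs()["tool_pos"]
for y in (37.5,-37.5):
  for x in (-95,95):
    for z in (40,60,80): print(x,y,z,(proj(K,R,t,[*(p[:2]+u*x/1e3+n*y/1e3),z/1e3])).round())
cv2.imwrite("pics/s6.png",cv2.resize(f[130:290,190:350],None,fx=3.7,fy=3.7))
f,K,R,t=cam("top");cv2.imwrite("pics/t6.png",cv2.resize(f[140:300,140:300],None,fx=3.7,fy=3.7))
for z in (60,100): 
  for x in (-95,95):
   for y in (37.5,-37.5): print('top',x,y,z,((proj(K,R,t,[*(p[:2]+u*x/1e3+n*y/1e3),z/1e3])-140)*3.7).round())
E
```

```text
-95 37.5 40 [[299. 296.]]
-95 37.5 60 [[300. 287.]]
-95 37.5 80 [[301. 278.]]
95 37.5 40 [[209. 250.]]
95 37.5 60 [[209. 242.]]
95 37.5 80 [[208. 234.]]
-95 -37.5 40 [[319. 269.]]
-95 -37.5 60 [[321. 261.]]
-95 -37.5 80 [[322. 252.]]
95 -37.5 40 [[233. 229.]]
95 -37.5 60 [[233. 221.]]
95 -37.5 80 [[233. 213.]]
top -95 37.5 60 [[193. 623.]]
top -95 -37.5 60 [[322. 590.]]
top 95 37.5 60 [[114. 296.]]
top 95 -37.5 60 [[242. 264.]]
top -95 37.5 100 [[181. 641.]]
top -95 -37.5 100 [[317. 606.]]
top 95 37.5 100 [[ 99. 297.]]
top 95 -37.5 100 [[234. 264.]]
```

View pics/s6.png

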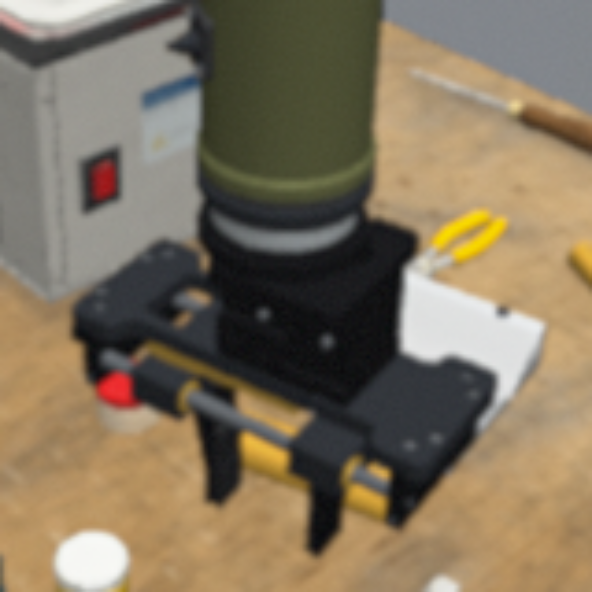

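View pics/t6.png

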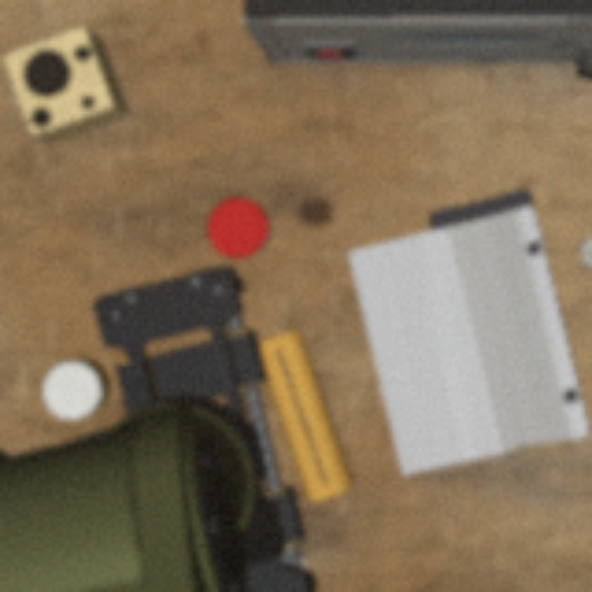

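The top view confirms the xy is right (body corners within about 2 mm), so only z is off: the tool sits roughly 20–25 mm higher than reported. I'll find the bench by touch.

{"api": "servo_tool", "payload": {"increments": [[[0,0,0.0015,0,0,0,0.15],[0,0,0.003,0,0,0,0.15],[0,0,0.0045,0,0,0,0.15],[0,0,0.006,0,0,0,0.15],[0,0,0.006,0,0,0,0.15]]]}}

```text
time_s: 6.95
tool_pos: [0.5022, -0.0009, -0.0143]
tool_rot: [-180.0, -0.0, 103.6]
force: [0.4, -0.0, 0.3]
grip_width: 0.0501
```

```bash
python3 go.py; python3 - <<'E'
from h import *
f,K,R,t=cam("scene"); cv2.imwrite("pics/s7.png",cv2.resize(f[200:290,220:320],None,fx=6,fy=6,interpolation=cv2.INTER_CUBIC))
E
```

```text
t 6.95 rest xy mm -18.2 168.3 z -14.3 rot [-1.7997e+02 -1.0000e-02  1.0360e+02] F [ 0.37 -0.02  0.26] w 0.0501 q [ 3.140e+01  1.700e+01 -3.800e+01  1.153e+02  1.320e+01  5.200e+01
  1.000e-01]
```

View pics/s7.png

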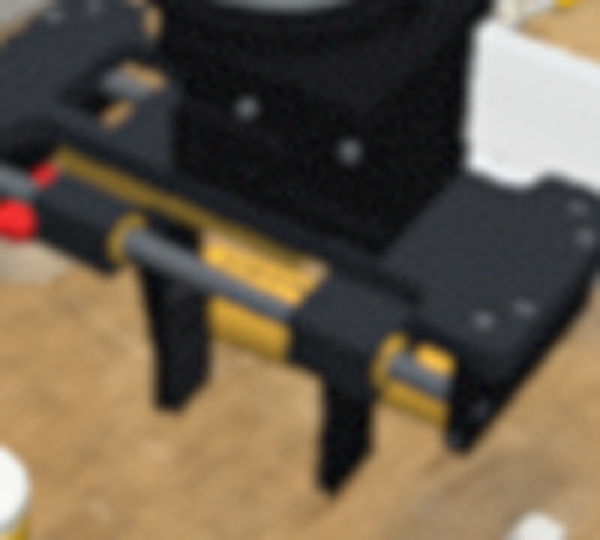

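{"api": "servo_tool", "payload": {"increments": [[[0,0,0.0015,0,0,0,0.15],[0,0,0.003,0,0,0,0.15],[0,0,0.0045,0,0,0,0.15],[0,0,0.006,0,0,0,0.15],[0,0,0.006,0,0,0,0.15]]]}}

```text
time_s: 7.5
tool_pos: [0.5021, -0.0009, -0.0203]
tool_rot: [-180.0, -0.0, 103.6]
force: [0.1, 0.6, -0.2]
grip_width: 0.0504
```

{"api": "servo_tool", "payload": {"increments": [[[0,0,0.001,0,0,0,0.15],[0,0,0.002,0,0,0,0.15],[0,0,0.003,0,0,0,0.15],[0,0,0.003,0,0,0,0.15]]]}}

```text
time_s: 7.9
tool_pos: [0.5022, -0.0009, -0.0232]
tool_rot: [-180.0, -0.0, 103.6]
force: [-0.2, -0.2, -0.0]
grip_width: 0.0501
```

{"api": "servo_tool", "payload": {"increments": [[[0,0,0.001,0,0,0,0.15],[0,0,0.002,0,0,0,0.15],[0,0,0.002,0,0,0,0.15]]]}}

```text
time_s: 8.2
tool_pos: [0.5025, -0.0009, -0.0242]
tool_rot: [-180.0, 0.0, 103.6]
force: [-3.3, -0.5, 9.4]
grip_width: 0.0501
```

```bash
python3 go.py; python3 - <<'E'
from h import *
f,K,R,t=cam("scene"); cv2.imwrite("pics/s8.png",cv2.resize(f[200:290,220:320],None,fx=6,fy=6,interpolation=cv2.INTER_CUBIC))
E
```

```text
t 8.2 rest xy mm -17.8 168.2 z -24.2 rot [-1.7998e+02  4.0000e-02  1.0361e+02] F [-3.29 -0.54  9.37] w 0.0501 q [ 31.   17.9 -37.6 115.6  14.1  50.9  -0.6]
```

View pics/s8.png

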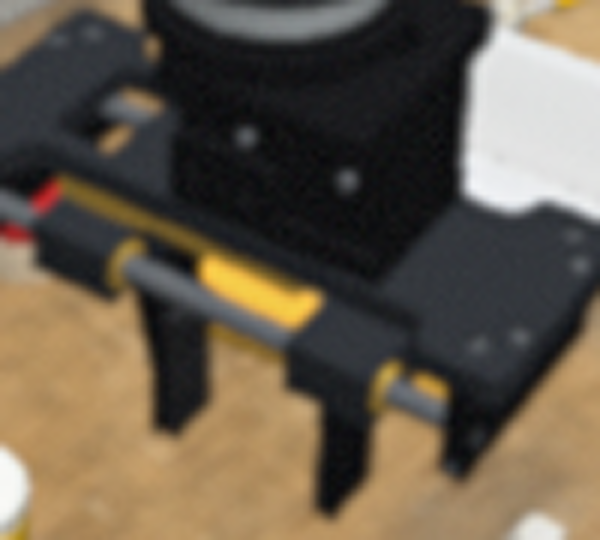

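Bench touched at reported z = -24.0 mm, so real tip height = reported + 24 mm. Raising about 10 mm and starting the push.

{"api": "servo_tool", "payload": {"increments": [[[0,0,-0.005,0,0,0,0.15],[0,0,-0.0105,0,0,0,0.15],[-0.005,0,-0.0105,0,0,0,0.15],[-0.01,0,-0.0105,0,0,0,0.15],[-0.014,0,-0.0105,0,0,0,0.15],[-0.016,0,-0.0105,0,0,0,0.15],[-0.0175,0,-0.0105,0,0,0,0.15],[-0.019,0,-0.0105,0,0,0,0.15],[-0.0205,0,-0.0105,0,0,0,0.15],[-0.022,0,-0.0105,0,0,0,0.15],[-0.0235,0,-0.0105,0,0,0,0.15],[-0.025,0,-0.0105,0,0,0,0.15],[-0.0265,0,-0.0105,0,0,0,0.15],[-0.028,0,-0.0105,0,0,0,0.15],[-0.0295,0,-0.0105,0,0,0,0.15],[-0.031,0,-0.0105,0,0,0,0.15],[-0.0325,0,-0.0105,0,0,0,0.15],[-0.034,0,-0.0105,0,0,0,0.15]]]}}

```text
time_s: 10.05
tool_pos: [0.5104, -0.0341, -0.0146]
tool_rot: [180.0, 0.0, 103.6]
force: [-0.7, 0.5, 0.7]
grip_width: 0.0501
```

```bash
python3 go.py; cat > look.py <<'E'
import sys
from h import *
k=sys.argv[1]
f,K,R,t=cam("scene"); a=cv2.resize(f[180:280,210:340],(520,400),interpolation=cv2.INTER_CUBIC)
g,K,R,t=cam("top"); b=cv2.resize(g[180:290,190:260],(255,400),interpolation=cv2.INTER_CUBIC)
cv2.imwrite(f"pics/{k}.png",np.hstack([a,b]))
hsv=cv2.cvtColor(g,cv2.COLOR_BGR2HSV); m=cv2.inRange(hsv,(14,120,120),(30,255,255)); m[:180]=0;m[290:]=0;m[:,:195]=0;m[:,300:]=0
n_,l,s,c=cv2.connectedComponentsWithStats(m)
if n_>1:
    r=np.load("rest.npz");O=r["O"];aa=np.radians(float(r["phi"]));u=np.array([np.cos(aa),np.sin(aa)]);n=np.array([-u[1],u[0]])
    i=1+np.argmax(s[1:,4]);ys,xs=np.where(l==i);q=cv2.minAreaRect(np.c_[xs,ys].astype(np.float32));B=cast(K,R,t,cv2.boxPoints(q),float(sys.argv[2]))[:,:2]-O
    print("bar corners rest",(np.c_[B@u,B@n]*1e3).round(1).tolist(),"mean",(np.c_[B@u,B@n].mean(0)*1e3).round(1),"size",np.round(q[1],1))
E
python3 look.py l1 0.015
```

```text
t 10.05 rest xy mm -17.9 134.1 z -14.6 rot [1.800e+02 1.000e-02 1.036e+02] F [-0.65  0.51  0.75] w 0.0501 q [ 33.9  17.9 -36.8 114.1  13.4  52.3   3.7]
bar corners rest [[33.0, 115.4], [35.4, 93.2], [-68.0, 81.5], [-70.3, 103.6]] mean [-17.5  98.4] size [47.  10.1]
```

View pics/l1.png

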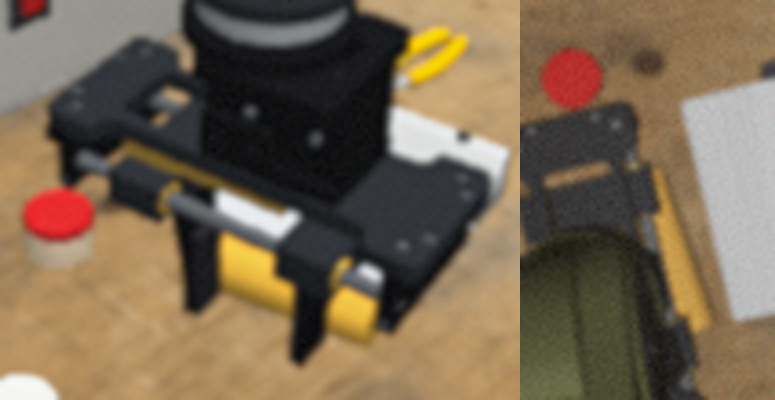

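The bar is rolling. Its front edge is at rest y 81–93, so it is still skewed about 5–6° with the near end leading. I'll widen the fingers for more leverage and let the ramp load square it up.

{"api": "servo_tool", "payload": {"increments": [[[-0.001,0,0,0,0,0,0.6],[-0.003,0,0,0,0,0,0.6],[-0.005,0,0,0,0,0,0.6],[-0.0075,0,0,0,0,0,0.6],[-0.01,0,0,0,0,0,0.6],[-0.0125,0,0,0,0,0,0.6],[-0.015,0,0,0,0,0,0.6],[-0.0175,0,0,0,0,0,0.6],[-0.02,0,0,0,0,0,0.6],[-0.0225,0,0,0,0,0,0.6],[-0.025,0,0,0,0,0,0.6],[-0.0275,0,0,0,0,0,0.6],[-0.03,0,0,0,0,0,0.6],[-0.0325,0,0,0,0,0,0.6],[-0.035,0,0,0,0,0,0.6],[-0.037,0,-0.001,0,0,0,0.6],[-0.039,0,-0.002,0,0,0,0.6]]]}}

```text
time_s: 11.85
tool_pos: [0.5193, -0.0683, -0.0122]
tool_rot: [-180.0, -0.2, 103.7]
force: [-1.8, 9.1, 5.3]
grip_width: 0.0697
```

```bash
python3 go.py; python3 look.py l2 0.02
```

```text
t 11.85 rest xy mm -17.4 98.8 z -12.2 rot [-180.     -0.22  103.71] F [-1.8   9.09  5.27] w 0.0697 q [ 36.4  18.9 -35.7 112.3  13.4  53.    7.8]
bar corners rest [[30.2, 66.9], [30.2, 58.9], [-0.9, 58.8], [-0.9, 66.8]] mean [14.6 62.8] size [14.1  3.6]
```

View pics/l2.png

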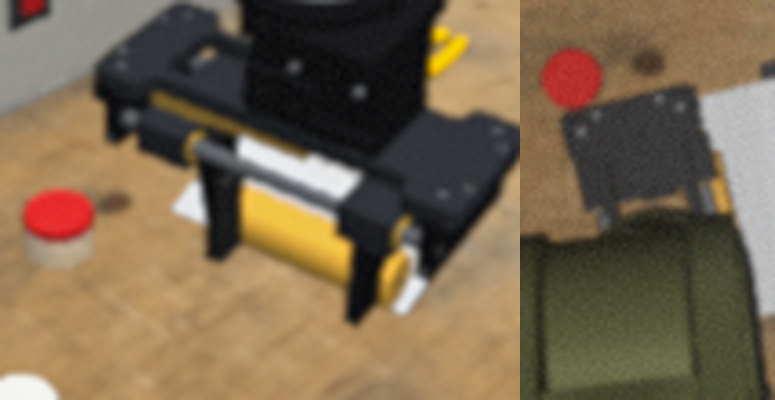

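Force has risen to 9 N with the bar (now parallel) at the ramp foot. I'll hold briefly to see whether it is stuck.

{"api": "servo_tool", "payload": {"increments": [[[0,0,0,0,0,0,0.6]]]}}

```text
time_s: 12.05
tool_pos: [0.5195, -0.0688, -0.0122]
tool_rot: [180.0, -0.2, 103.7]
force: [-1.0, 7.3, 5.0]
grip_width: 0.0694
```

```bash
python3 go.py; python3 look.py l3 0.02;python3 - <<'E'
from h import *
f,K,R,t=cam("wrist"); cv2.imwrite("pics/w4.png",f)
E
```

```text
t 12.05 rest xy mm -17.3 98.3 z -12.2 rot [179.99  -0.18 103.69] F [-1.01  7.29  4.97] w 0.0694 q [ 36.4  18.9 -35.7 112.3  13.5  53.    7.8]
bar corners rest [[21.6, 66.9], [21.6, 58.8], [-0.9, 58.8], [-0.9, 66.8]] mean [10.3 62.8] size [10.2  3.6]
```

View pics/l3.png

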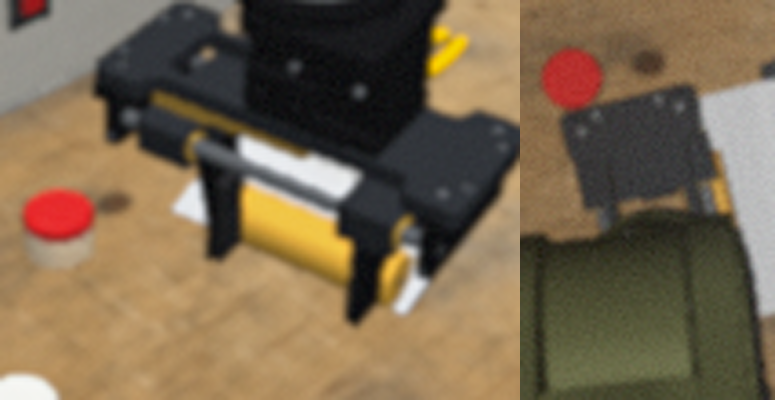

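View pics/w4.png

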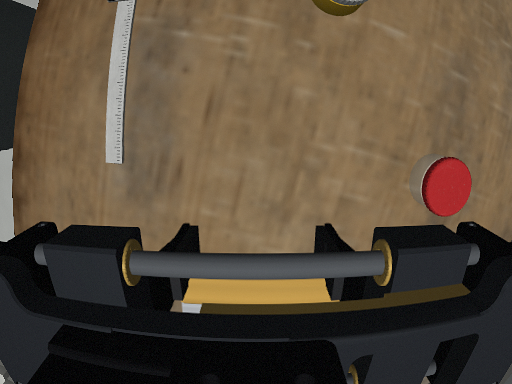

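Contact forces give a friction ratio of about 0.7 on the finger, so the vertical face grips the bar and stops it turning. I'll back off slightly and tilt the tool (tips forward 18°), which lets the pad slide on the bar while it rolls.

{"api": "servo_tool", "payload": {"increments": [[[0.004,0,0,0,0,0,0.6],[0.008,0,0,0,0,0,0.6],[0.013,0,0,0,-6,0,0.6],[0.013,0,0,0,-12,0,0.6],[0.013,0,0.003,0,-18,0,0.6],[0.013,0,0.004,0,-18,0,0.6],[0.013,0,0.004,0,-18,0,0.6]]]}}

```text
time_s: 12.9
tool_pos: [0.5161, -0.0592, -0.0169]
tool_rot: [-179.9, 17.9, 103.7]
force: [-0.9, 0.0, -0.3]
grip_width: 0.0697
```

```bash
python3 go.py; python3 look.py l4 0.015
```

```text
t 12.9 rest xy mm -18.3 108.4 z -16.9 rot [-179.91   17.94  103.72] F [-0.91  0.01 -0.3 ] w 0.0697 q [ 19.7  16.9 -32.6 117.6  34.5  53.  -20.3]
bar corners rest [[38.8, 103.4], [38.4, 74.0], [-67.2, 75.1], [-66.7, 104.3]] mean [-14.2  89.2] size [47.7 13.2]
```

View pics/l4.png

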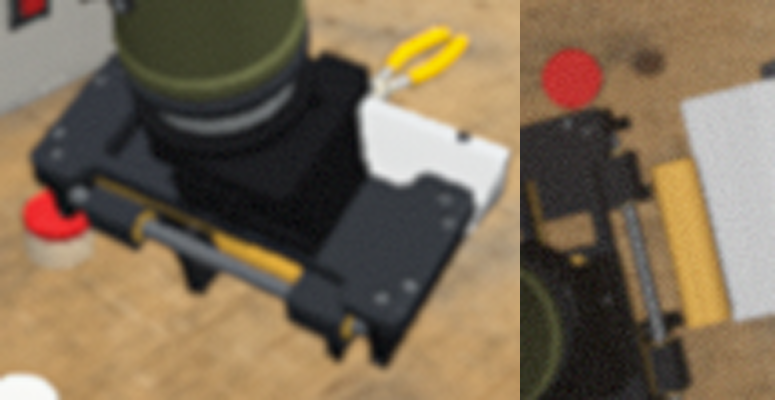

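The bar is now parallel to the groove within about 0.5° (corners y 74/75 and 103/104) and rolled back to y≈89. Pushing with the tilted fingers up the ramp.

{"api": "servo_tool", "payload": {"increments": [[[-0.0019,0,0.0006,0,0,0,0.6],[-0.0048,0,0.0015,0,0,0,0.6],[-0.0076,0,0.0025,0,0,0,0.6],[-0.01,0,0.0032,0,0,0,0.6],[-0.0124,0,0.004,0,0,0,0.6],[-0.0147,0,0.0048,0,0,0,0.6],[-0.0172,0,0.0053,0,0,0,0.6],[-0.0193,0,0.0054,0,0,0,0.6],[-0.0213,0,0.0056,0,0,0,0.6],[-0.0234,0,0.0057,0,0,0,0.6],[-0.0254,0,0.0058,0,0,0,0.6],[-0.0275,0,0.006,0,0,0,0.6],[-0.0295,0,0.0061,0,0,0,0.6],[-0.0316,0,0.0063,0,0,0,0.6]]]}}

```text
time_s: 14.4
tool_pos: [0.524, -0.0905, -0.0128]
tool_rot: [-180.0, 18.0, 103.6]
force: [-0.5, 3.9, 0.0]
grip_width: 0.0697
```

```bash
python3 go.py; python3 look.py l5 0.02
```

```text
t 14.4 rest xy mm -18.0 76.1 z -12.8 rot [-180.     18.01  103.61] F [-0.53  3.87  0.02] w 0.0697 q [ 22.4  16.8 -31.5 116.8  34.5  52.3 -16.6]
bar corners rest [[35.6, 72.8], [35.5, 45.4], [-62.9, 45.2], [-62.8, 72.5]] mean [-13.6  59. ] size [44.6 12.4]
```

View pics/l5.png

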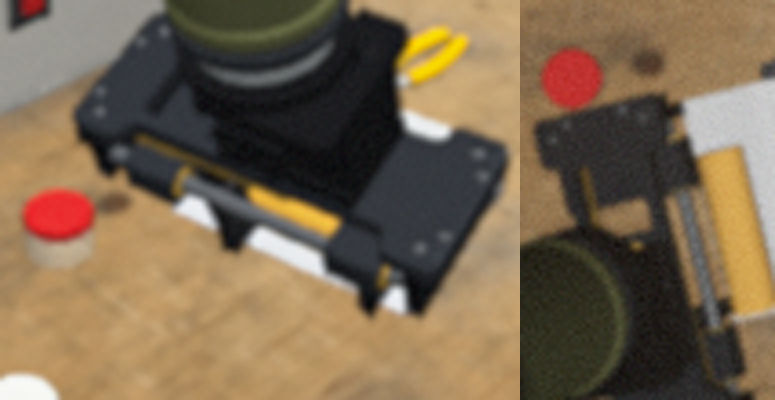

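Bar at y≈59, parallel, pushing force 3.9 N, rolling well. Continuing to about y=25.

{"api": "servo_tool", "payload": {"increments": [[[-0.0021,0,0.0001,0,0,0,0.6],[-0.0041,0,0.0003,0,0,0,0.6],[-0.0062,0,0.0004,0,0,0,0.6],[-0.0082,0,0.0005,0,0,0,0.6],[-0.0103,0,0.0007,0,0,0,0.6],[-0.0124,0,0.0008,0,0,0,0.6],[-0.0144,0,0.0009,0,0,0,0.6],[-0.0165,0,0.0011,0,0,0,0.6],[-0.0185,0,0.0012,0,0,0,0.6],[-0.0206,0,0.0013,0,0,0,0.6],[-0.0226,0,0.0015,0,0,0,0.6],[-0.0247,0,0.0016,0,0,0,0.6],[-0.0268,0,0.0018,0,0,0,0.6],[-0.0288,0,0.0019,0,0,0,0.6],[-0.0309,0,0.002,0,0,0,0.6],[-0.033,0,0.0022,0,0,0,0.6]]]}}

```text
time_s: 16.1
tool_pos: [0.5316, -0.1217, -0.0046]
tool_rot: [-180.0, 18.0, 103.6]
force: [-0.3, 3.7, 0.8]
grip_width: 0.0696
```

```bash
python3 go.py; python3 look.py l6 0.03; python3 - <<'E'
from h import *
g=cam("top")[0]; cv2.imwrite("pics/t7.png",cv2.resize(g[190:275,200:305],None,fx=6,fy=6,interpolation=cv2.INTER_CUBIC))
E
```

```text
t 16.1 rest xy mm -18.0 44.1 z -4.6 rot [-180.    18.   103.6] F [-0.26  3.74  0.85] w 0.0696 q [ 25.   16.6 -30.5 115.7  33.9  52.  -12.3]
bar corners rest [[35.9, 37.3], [35.1, 10.4], [-63.2, 13.3], [-62.3, 40.0]] mean [-13.6  25.3] size [45.  12.2]
```

View pics/t7.png

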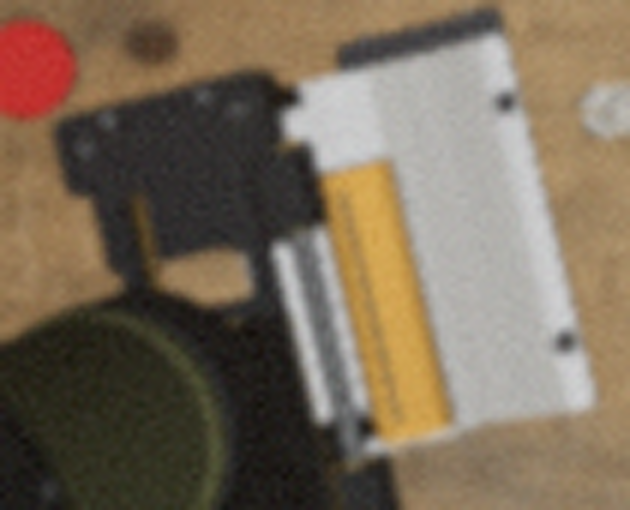

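The dark line has reappeared on the bar's ramp side (crop (350,260)), so it has turned through upside-down. Bar at y≈25. Now easing it slowly over the lip.

{"api": "servo_tool", "payload": {"increments": [[[-0.0015,0,0.0001,0,0,0,0.6],[-0.0031,0,0.0002,0,0,0,0.6],[-0.0046,0,0.0003,0,0,0,0.6],[-0.0062,0,0.0004,0,0,0,0.6],[-0.0077,0,0.0005,0,0,0,0.6],[-0.0092,0,0.0006,0,0,0,0.6],[-0.0103,0,0.0007,0,0,0,0.6],[-0.0113,0,0.0009,0,0,0,0.6],[-0.0123,0,0.0011,0,0,0,0.6],[-0.0133,0,0.0013,0,0,0,0.6],[-0.0143,0,0.0015,0,0,0,0.6],[-0.0153,0,0.0017,0,0,0,0.6],[-0.0163,0,0.002,0,0,0,0.6]]]}}

```text
time_s: 17.55
tool_pos: [0.5354, -0.1373, -0.0015]
tool_rot: [-180.0, 18.0, 103.6]
force: [-0.1, 0.4, 0.3]
grip_width: 0.0698
```

```bash
python3 go.py; python3 look.py l7 0.023; python3 - <<'E'
from h import *
g=cam("top")[0]; cv2.imwrite("pics/t8.png",cv2.resize(g[190:275,200:305],None,fx=6,fy=6,interpolation=cv2.INTER_CUBIC))
E
```

```text
t 17.55 rest xy mm -18.0 27.9 z -1.5 rot [-180.     18.01  103.6 ] F [-0.13  0.42  0.29] w 0.0698 q [ 26.3  16.7 -30.  115.1  33.7  51.9 -10.3]
bar corners rest [[35.6, 11.6], [35.6, -14.2], [-63.8, -14.2], [-63.7, 11.5]] mean [-14.1  -1.3] size [45.1 11.6]
```

View pics/t8.png

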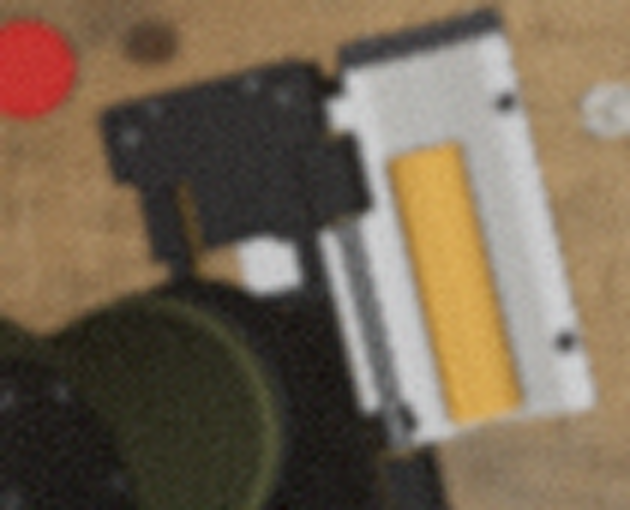

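The bar has dropped into the groove: measured y≈-1 mm, x≈-14, parallel. Retreating, straightening the tool and shutting the fingers.

{"api": "servo_tool", "payload": {"increments": [[[0.0038,0,-0.0012,0,0,0,0.6],[0.0076,0,-0.0025,0,0,0,0.6],[0.0076,0,-0.0025,0,0,0,0.6],[-0.0017,0,-0.031,0,0,0,0],[-0.0109,0,-0.0596,0,0,0,-1],[-0.0109,0,-0.0596,0,8,0,-1],[-0.0109,0,-0.0596,0,16,0,-1],[-0.0109,0,-0.0596,0,18,0,-1],[-0.0109,0,-0.0596,0,18,0,-1],[-0.0109,0,-0.0596,0,18,0,-1]]]}}

```text
time_s: 18.7
tool_pos: [0.5331, -0.1287, 0.0582]
tool_rot: [-180.0, 0.0, 103.6]
force: [-0.6, 0.3, 0.3]
grip_width: 0.0216
```

```bash
python3 go.py -98 -0.5 50
```

```text
t 18.7 rest xy mm -18.1 36.9 z 58.2 rot [-1.7997e+02  1.0000e-02  1.0363e+02] F [-0.63  0.26  0.27] w 0.0216 q [ 38.5  15.2 -31.3 106.1   9.   61.1  17.3]
target [ 0.4643 -0.1838  0.05  ] inc [-0.0373 -0.0799  0.0082] [-0.03  0.01  0.03]
```

{"api": "servo_tool", "payload": {"increments": [[[-0.015,-0.032,0,0,0,0,-1],[-0.03,-0.064,0,0,0,0,-1],[-0.0375,-0.08,0.008,0,0,0,-1],[-0.0375,-0.08,0.03,0,0,0,-1],[-0.0375,-0.08,0.05,0,0,0,-1],[-0.0375,-0.08,0.064,0,0,0,-1],[-0.0375,-0.08,0.064,0,0,0,-1],[-0.0375,-0.08,0.064,0,0,0,-1]]]}}

```text
time_s: 19.5
tool_pos: [0.4649, -0.1836, -0.0053]
tool_rot: [-180.0, 0.0, 103.7]
force: [0.1, -0.1, -0.4]
grip_width: 0.0
```

```bash
python3 go.py; python3 look.py l8 0.023; python3 - <<'E'
from h import *
g,K,R,t=cam("scene"); cv2.imwrite("pics/s9.png",cv2.resize(g[180:280,230:350],None,fx=6,fy=6,interpolation=cv2.INTER_CUBIC))
p=np.array(env.get_obs()["tool_pos"]);print(((proj(K,R,t,[p+[0,0,.024],p])-[230,180])*6).round())
E
```

```text
t 19.5 rest xy mm -97.4 -0.5 z -5.3 rot [-180.      0.    103.72] F [ 0.1  -0.15 -0.37] w 0.0 q [ 44.8  14.2 -28.7 115.5   8.5  52.3  25.3]
bar corners rest [[35.6, 11.6], [35.6, -14.2], [-8.9, -14.2], [-8.8, 11.6]] mean [13.4 -1.3] size [20.1 11.6]
[[662. 329.]
 [653. 382.]]
```

View pics/s9.png

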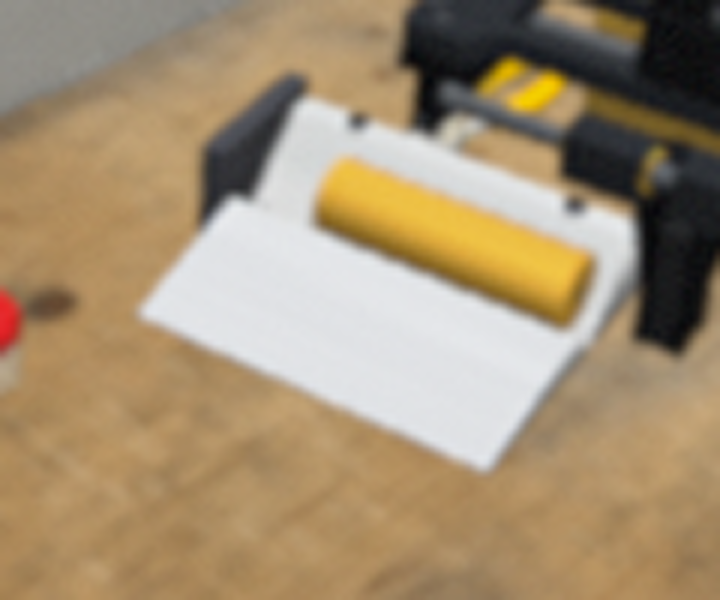

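Fingertips are at the right height in line with the groove (crop (660,345)), and the bar is seated. Pushing the end along +x.

{"api": "servo_tool", "payload": {"increments": [[[0,0.005,0,0,0,0,-1],[0,0.01,0,0,0,0,-1],[0,0.013,0,0,0,0,-1],[0,0.015,0,0,0,0,-1],[0,0.017,0,0,0,0,-1],[0,0.019,0,0,0,0,-1],[0,0.021,0,0,0,0,-1],[0,0.023,0,0,0,0,-1],[0,0.025,0,0,0,0,-1],[0,0.027,0,0,0,0,-1],[0,0.029,0,0,0,0,-1],[0,0.031,0,0,0,0,-1],[0,0.033,0,0,0,0,-1],[0,0.035,0,0,0,0,-1],[0,0.037,0,0,0,0,-1],[0,0.039,0,0,0,0,-1],[0,0.041,0,0,0,0,-1],[0,0.043,0,0,0,0,-1]]]}}

```text
time_s: 21.45
tool_pos: [0.5037, -0.1751, -0.0059]
tool_rot: [-179.7, -0.0, 103.6]
force: [-6.1, -1.5, 3.8]
grip_width: 0.0001
```

```bash
python3 go.py; python3 look.py l9 0.023
```

```text
t 21.45 rest xy mm -57.6 -1.4 z -5.9 rot [-1.7970e+02 -4.0000e-02  1.0356e+02] F [-6.06 -1.49  3.81] w 0.0001 q [ 41.5  18.3 -28.6 110.8  10.8  53.8  21.2]
bar corners rest [[4.0, 12.6], [4.0, -14.2], [-30.2, -14.2], [-30.1, 12.6]] mean [-13.1  -0.8] size [15.5 12.1]
```

View pics/l9.png

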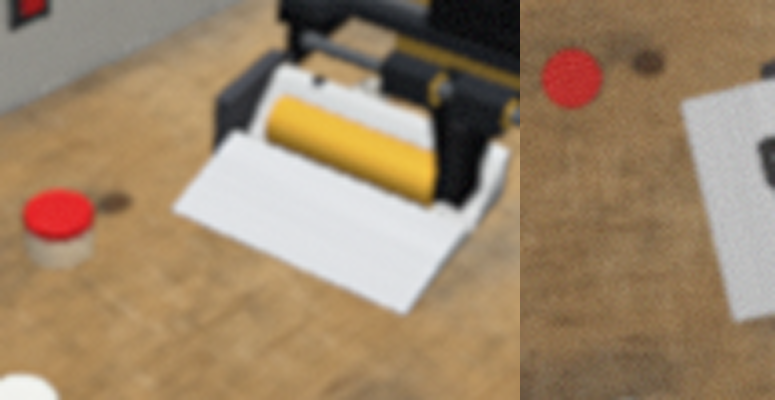

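{"api": "servo_tool", "payload": {"increments": [[[0,0.0015,0,0,0,0,-1],[0,0.003,0,0,0,0,-1],[0,0.0045,0,0,0,0,-1],[0,0.006,0,0,0,0,-1],[0,0.0075,0,0,0,0,-1],[0,0.009,0,0,0,0,-1]]]}}

```text
time_s: 22.15
tool_pos: [0.5152, -0.1722, -0.0057]
tool_rot: [180.0, -0.0, 103.6]
force: [-1.9, -1.1, -1.4]
grip_width: 0.0002
```

```bash
python3 go.py; python3 - <<'E'
from h import *
g,K,R,t=cam("scene"); im=cv2.resize(g[180:260,240:350],None,fx=7,fy=7,interpolation=cv2.INTER_CUBIC); cv2.imwrite("pics/s10.png",im)
E
```

```text
t 22.15 rest xy mm -45.7 -1.3 z -5.7 rot [180.    -0.   103.61] F [-1.93 -1.05 -1.37] w 0.0002 q [ 40.8  19.2 -28.6 109.6  11.2  53.9  20.5]
```

View pics/s10.png

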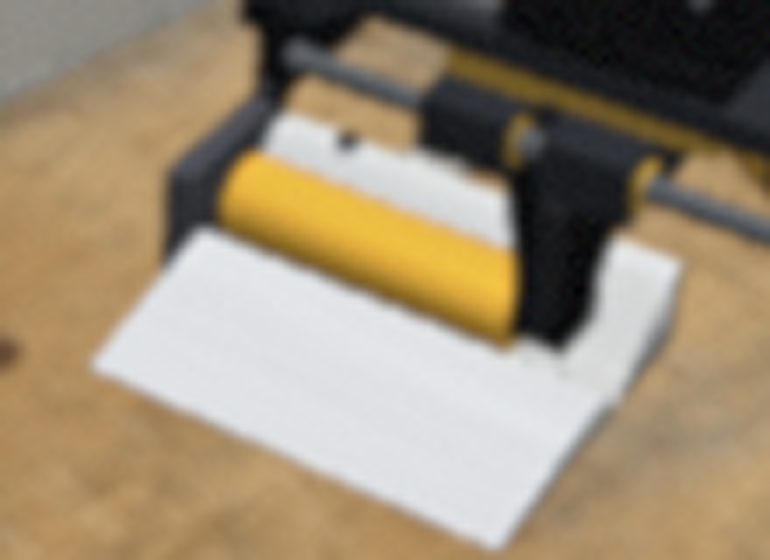

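Bar is close to the plate. Pushing a few mm more at slow speed until the force rises.

{"api": "servo_tool", "payload": {"increments": [[[0,0.001,0,0,0,0,-1],[0,0.002,0,0,0,0,-1],[0,0.003,0,0,0,0,-1],[0,0.004,0,0,0,0,-1]]]}}

```text
time_s: 22.6
tool_pos: [0.519, -0.1713, -0.0055]
tool_rot: [180.0, -0.0, 103.6]
force: [-2.9, -0.5, -1.4]
grip_width: 0.0006
```

{"api": "servo_tool", "payload": {"increments": [[[0,0.001,0,0,0,0,-1],[0,0.002,0,0,0,0,-1],[0,0.003,0,0,0,0,-1]]]}}

```text
time_s: 22.9
tool_pos: [0.5219, -0.1706, -0.0055]
tool_rot: [-180.0, -0.0, 103.6]
force: [-2.8, -0.2, 0.1]
grip_width: 0.0002
```

```bash
python3 go.py; python3 - <<'E'
from h import *
g,K,R,t=cam("scene"); im=cv2.resize(g[180:260,240:350],None,fx=7,fy=7,interpolation=cv2.INTER_CUBIC); cv2.imwrite("pics/s11.png",im)
E
```

```text
t 22.9 rest xy mm -38.9 -1.2 z -5.5 rot [-179.99   -0.    103.61] F [-2.82 -0.18  0.07] w 0.0002 q [ 40.3  19.8 -28.6 108.8  11.5  54.2  19.9]
```

View pics/s11.png

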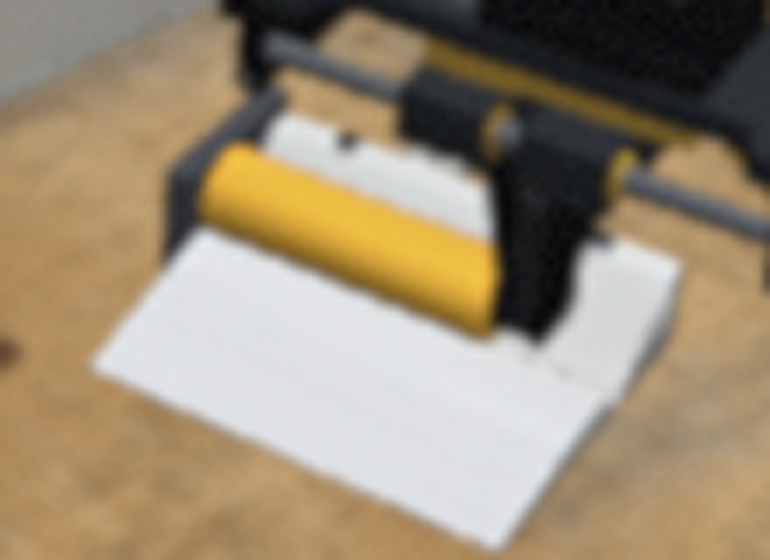

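Nearly touching, still sliding at about 3 N. A few mm more.

{"api": "servo_tool", "payload": {"increments": [[[0,0.001,0,0,0,0,-1],[0,0.002,0,0,0,0,-1],[0,0.003,0,0,0,0,-1]]]}}

```text
time_s: 23.25
tool_pos: [0.5218, -0.1706, -0.0056]
tool_rot: [-179.6, -0.0, 103.6]
force: [-11.6, -1.1, 7.7]
grip_width: -0.0
```

The position has stopped and force rose to 12 N, so the bar is butted. Withdrawing straight back, then up.

{"api": "servo_tool", "payload": {"increments": [[[0,-0.002,0,0,0,0,-1],[0,-0.006,0,0,0,0,-1],[0,-0.02,0,0,0,0,-1],[0,-0.04,0,0,0,0,-1],[0,-0.06,-0.04,0,0,0,-1],[0,-0.09,-0.08,0,0,0,-1],[-0.02,-0.12,-0.12,0,0,0,-1],[-0.06,-0.12,-0.14,0,0,0,-1],[-0.1,-0.12,-0.14,0,0,0,-1],[-0.1,-0.12,-0.14,0,0,0,-1]]]}}

```text
time_s: 24.25
tool_pos: [0.4315, -0.3021, 0.136]
tool_rot: [179.8, 0.3, 103.2]
force: [-1.0, 0.2, 0.1]
grip_width: 0.0008
```

```bash
python3 go.py; python3 look.py l10 0.023; python3 - <<'E'
from h import *
g,K,R,t=cam("scene"); im=cv2.resize(g[180:260,200:350],None,fx=5,fy=5,interpolation=cv2.INTER_CUBIC); 
g,K,R,t=cam("top"); im2=cv2.resize(g[180:270,140:350],(750,322)); cv2.imwrite("pics/f.png",np.vstack([im[:270],im2]))
E
```

```text
t 24.25 rest xy mm -157.7 -107.7 z 136.0 rot [179.85   0.31 103.18] F [-1.05  0.21  0.11] w 0.0008 q [ 54.7   6.8 -24.2 104.9   3.1  68.6  42.7]
bar corners rest [[72.1, 11.6], [72.2, -14.2], [-28.6, -14.2], [-28.5, 11.6]] mean [21.8 -1.3] size [45.6 11.6]
```

View pics/f.png

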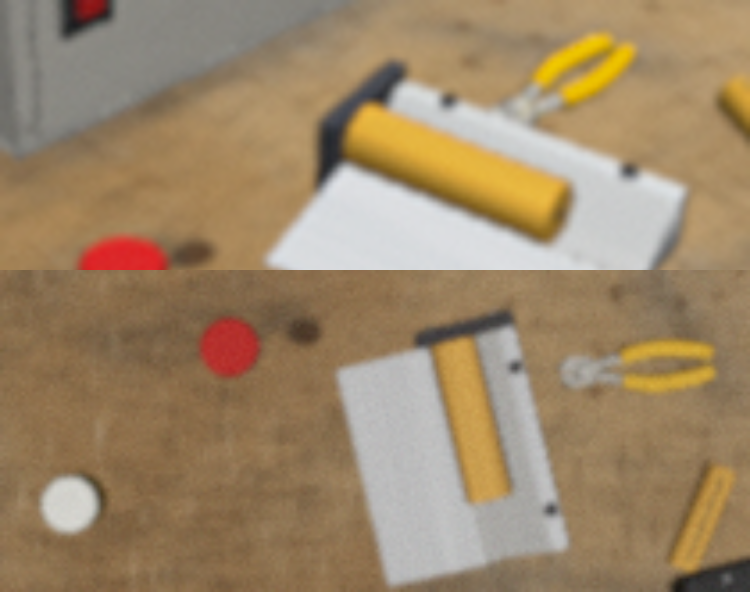

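The bar lies in the groove with its far end against the dark plate (top crop (455,340)), and the jars and pliers are unmoved. Handing in.

{"api": "servo_tool", "payload": {"increments": [[[0,0,0,0,0,0,-1],[0,0,0,0,0,0,-1],[0,0,0,0,0,0,-1]]]}}

```text
time_s: 24.75
tool_pos: [0.4318, -0.2948, 0.1345]
tool_rot: [-180.0, 0.0, 103.7]
force: [-0.0, -0.0, -0.7]
grip_width: 0.0006
```

```bash
python3 -c "
from cell import env
print(env.sign_off())"
```

```text
the job is handed in; nothing more can be done
None
```

I rolled the bar up the ramp with the open fingers until it dropped into the groove. I then slid it along with the shut fingers until it butted against the end plate, and handed in at 24.75 s.

**Last checks**
- **Position:** in the V-rest frame the bar's centre measured x ≈ 21.8 mm and y ≈ -1.3 mm, parallel to the groove. The 21.8 mm is just inside the 22 mm limit and the nominal is 20. The bar's ends measured at 72 and -29 mm, so I put the extra down to calibration, which is good to about 2 mm.
- **Butted:** the bar stopped moving and the push force rose from about 3 N to 12 N at the plate. The camera views show no gap.
- **Rolled upside down:** I inferred this from the dark line, which went out of sight and came back on the bar's other side near the lip. I did not measure the angle.
- **Jars and pliers:** they look unmoved in the last views, though I did not re-measure their positions. The arm is clear of everything.

**What disagreed**
- **Fingertip height:** the real fingertips were about 24 mm higher than the reported TCP. The first push passed over the bar without moving it, so I found the true height by touching the bench gently.
- **Grip at the ramp foot:** the upright fingers gripped the bar there and stalled it at about 9 N. When I backed off, it rolled back a little. Tilting the tool 18° got it up the ramp.

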